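# Show the tin's lid to the bench camera with the swivel mirror

## Task

Slide the wooden block with the upright tin along its track, without lifting it out, until you feel it seat fully home against the end stop. Then turn the sprung mirror by the grip bar on its top until the bench camera sees the middle of the tin's lid in the middle of the mirror. Finish while still holding the mirror steady at that angle, and leave the other tins and the beaker where they are.

Things in the scene. Friction and masses are not known exactly. Their poses are not given: they have to be found in the camera images.
- rig: Fixed rig. Origin: on the bench, on the mirror's upright turning axis, centre of a round steel foot 96 mm across and 13 mm high. A flat bar runs along rig +x to a white block camera (52 mm wide, 68 mm high) whose black lens looks back along -x at the mirror: lens front at x = 200 mm, y = 0, height 46 mm; its line of sight runs level through the mirror's axis. z up. It carries the mirror.
- mirror (a joint): Turn of the mirror, rad, 0 to 1.3, counter-clockwise from above. A light spring (0.025 N m at 0, 0.1 at 1 rad) returns it to 0, where the glass faces the lens (rig +x); at q its normal points q to the left of rig +x, towards the track, and the line of sight leaves it at twice q. Glass 64 mm wide, 54 high, centred 46 mm up; its face passes through the axis.
- mirror_grip (a point): Grip point in the mirror's black grip bar, on the turning axis, 94 mm above the bench. The bar is 12 mm thick (its x, the mirror's normal), 44 mm long (its y, along the glass), from 76 to 104 mm above the bench, on top of the mirror and turning with it. Below it are the glass and its black frame, 70 mm wide, 7 mm thick together.
- view (a point): Invisible: where the camera is looking. A point 200 mm from the mirror's axis, 46 mm above the bench, on the camera's line of sight after it has bounced off the mirror. Its x axis points along that line away from the mirror, its y axis level across it. It swings about the mirror's axis by twice the mirror's turn.
- track: Fixed aluminium track on the bench to the left (+y) of the mirror, 160 mm long (its x), 64 mm wide. Origin: centre of its underside. Floor 6 mm thick, side walls up to 18 mm, inside width 48 mm. The end stop is a steel block, 30 mm high, across its +x end, face at x = 70 mm: the wooden block seats on it with its centre at x = 40 mm.
- carrier: Loose wooden block in the track, 60 mm long (x, towards the stop), 44 wide, 16 high, about 110 to 210 g. Origin: centre of its underside. Fixed on it, an aluminium tin stands on edge: a disc 52 mm across and 20 mm thick (y -10 to +10 mm), centred 40 mm above the underside, top at 66 mm; two wooden cheeks beside it reach 26 mm. Grip the tin across its thickness from above, firmly.
- mark (a point): Centre of the tin's lid face, with a small round dark stamp 14 mm across: 40 mm above the block's underside, on the block's -y side (10 mm from its middle), looking towards the mirror. When the block lies in the track it is 46 mm above the bench.
- beaker: Clear glass beaker, 70 mm across, 95 mm high, origin under its centre. Leave it alone.
- open_tin: Open empty aluminium tin, 52 mm across, 20 mm high, origin under its centre. Leave it alone.
- closed_tin: Closed aluminium tin lying flat, 52 mm across, 21 mm high, origin under its centre. Leave it alone.
Mind the look-alikes: they are no part of the job. Leave any blue or red look-alike of the carrier alone.

How it is judged (in metres and radians):
On the way:
1. the block is seated against the track's end stop (x of carrier in the frame of track above 0.037 m and z of carrier in the frame of track below 0.011 m and angle between the x axis of carrier and the x axis of track, either way round below 0.12 rad), for 0.2 s.
At the end, for the whole second after the job is handed in: The block lies in the track within 3 mm of its end stop; the reflected line of sight passes within 16 mm of the middle of the lid; the mirror is still, and the fingers are holding it with more than 1 N (all of step 1 and y of mark in the frame of view between -0.016 and 0.016 m and contact force between the fingers and rig above 1 N and velocity of joint mirror between -0.1 and 0.1 rad/s and linear speed of carrier below 0.02 m/s); the arm keeps its last pose, push and grip.
It fails at once if the block is lifted out of the track (height (world z) of carrier above 0.02 m).
It fails at once if the beaker, the open tin or the closed tin is moved more than 20 mm (distance of any of beaker, open_tin, closed_tin from where it was at the start of the episode above 0.02 m).
It also fails if it takes over 51 s, if anything falls off the work surface, if the arm or the gripper's body presses on something with over 40 N, if the wrist force passes 120 N, or if a joint passes its speed limit or range.

## Robot

A 6-joint arm with a two-finger parallel gripper is mounted at the origin on the work surface. World frame = base frame: x ahead of the robot, y to its left, z up, the work surface at z = 0. Lengths are in mm, angles in rad, forces in N, time in s.
With the tool pointing down it reaches from about 350 to 875 mm from the base axis. Payload 4.2 kg.
Tool frame: the origin (TCP) lies on the mounting face of the last link; the fingertips stand 173 mm ahead of it and the grasp point (between the pads) lies 155 mm ahead of it; z points along the fingers, y is the direction in which the jaws open and shut (so a half turn about z gives the same grasp; the last joint's range is limited). The gripper opens to 85 mm and grips with 20 to 120 N. Pads are 22 mm wide; open, the fingers measure 114 mm over their backs; the gripper's body (76 mm by 85 mm) begins 54 mm behind the grasp point. The pads swing forward as they close: fully open they stand 13 mm farther back than shut.
Start: joints at [-0.987, 0.385, 0.008, 0, -1.194, -0.259], TCP at [199.465, -592.295, 404.712] pointing down, gripper open.
Joint ranges: [-3.14, 3.14], [-1.21, 2.06], [-1.07, 1.41], [-3.16, 2.05], [-2.99, -0.16], [-3.1, 3.1]. Speed limits (rad/s): [2.79, 2.79, 3.14, 3.14, 3.14, 3.14].

## Interface

Orientations are given as a unit quaternion [x, y, z, w].
In Python, from bench import arm gives the robot as it stands.
- The arm moves only by the shell command python3 -m jog 'ROWS' [OPENING]. ROWS is JSON, a list that holds one entry, the list of rows, each a list of 4 numbers: the shift along the tool's x, y, z in mm, then the turn about the tool's z in degrees. In form: [[[x, y, z, spin], ...]]. A call has exactly 5 rows; each row is the pose to reach, as a shift and turn from the pose measured when the call began, along the tool's axes at that moment; what a row does not reach only later rows make up. A row lasts 1/8 s, in which the tool goes at most 62.5 mm and 10.7 degrees, less where a joint would pass 70% of its speed; a pose out of reach is approached as far as the arm can. A call with a gripper value outside its range is refused whole. OPENING is the finger opening in mm, from 0 to 85.4, set as the call begins (- or left out, the last holds). The fingers move at their own pace and stop on an object; the grip force is fixed at half the most. Time passes only in rows, so rows that repeat a pose let the fingers close, or fill a call up. It gives the time, the measured TCP pose, the force and the opening at its end, in the units of the state.
- arm.read_state(): the state, without advancing time (a new reading comes with each control period).
- arm.get_image(name): name is "scene" or "top" or "wrist"; returns (picture, depth): 400x640x3 uint8, blue, green, red; 400x640 float32, mm along the optical axis (not along the pixel's ray), 0 where there is no reading.
- arm.camera_params(name): a dict with "mtx" (3x3 intrinsics, pixels), "k1" (the pictures are not rectified: a ray, as slopes to the right and down, at radius r is drawn at 1 + k1 r^2 times it, then the intrinsics apply), "R" (3x3) and "t" (3): a world point X has camera coordinates R X + t. Camera axes: x right, y down, z forward; pixel columns grow to the right and rows downward; lengths in mm; the calibration is good to about 2 mm. A picture is of the moment at which its call begins: read the wrist's pose just before it. camera_params takes no time and is no camera call; for the wrist camera it gives the pose at the moment of the call.
- arm.job_done(): hands the job in, once; it reports no verdict.
The state is a dict: "clock": time; "joints": joint angles; "joint_vel": joint speeds; "joint_efforts": joint torques, N m; "position": TCP position; "ee_rot": TCP orientation; "contact_force": force on the tool from outside, world axes, zero at the start; "wrist_torque": the same for the moment, N m; "gripper_width": finger opening in mm.
Only numpy, scipy, OpenCV 4.12 (cv2) and the standard library are available. Lean on these libraries where they do the work, as an engineer would, in place of code of your own. Each camera call takes 0.05 s, during which the arm holds its last target.

## Working session

There is one attempt and no reset: what is moved stays moved. The work goes in short steps, Python scripts to look and compute and a shell command to move; the robot and the scene stay as the last step left them, time stands still between calls to the robot, and variables do not carry over. Pictures are saved under pics/ and viewed, and the job is handed in when it is done.

```bash
ls; mkdir -p pics
python3 - <<'E'
from bench import arm
import cv2,numpy as np
s=arm.read_state();print(s)
for n in ["scene","top"]:
    p=arm.camera_params(n);print(n,p)
    im,d=arm.get_image(n);cv2.imwrite(f"pics/{n}0.png",im);np.save(f"pics/{n}0.npy",d)
E
```

```text
pics
{'clock': 0.0, 'joints': array([-9.87377917e-01,  3.85539682e-01,  6.58678738e-03, -5.02071322e-04,
       -1.19400315e+00, -2.58577090e-01]), 'joint_vel': array([-0.00077192,  0.00081337,  0.00151024, -0.00046837, -0.00081328,
       -0.00097056]), 'joint_efforts': array([-5.51287321e-04, -3.92291307e+01,  1.88401741e+01,  4.18622464e+00,
       -4.60368698e-03,  1.71310450e-05]), 'position': array([ 199.42010713, -592.09773396,  403.615622  ]), 'ee_rot': array([-1.61615981e-01,  9.86853107e-01,  1.08092271e-03, -2.28356310e-04]), 'contact_force': array([0.30981316, 0.06735386, 0.73770335]), 'wrist_torque': array([-0.01894198,  0.00705693,  0.02727182]), 'gripper_width': 85.3425706131413}
scene {'mtx': array([[493.46596217,   0.        , 317.84690588],
       [  0.        , 493.46596217, 200.18471735],
       [  0.        ,   0.        ,   1.        ]]), 'k1': -0.13252435614575994, 'R': array([[ 0.13836177,  0.99026417, -0.01526094],
       [ 0.78685187, -0.11927203, -0.60550666],
       [-0.60143175,  0.07177087, -0.79569391]]), 't': array([ -78.24986648, -395.66881234, 1618.11769477])}
top {'mtx': array([[508.44482745,   0.        , 316.40418841],
       [  0.        , 508.44482745, 197.44594236],
       [  0.        ,   0.        ,   1.        ]]), 'k1': -0.10380893303078657, 'R': array([[-0.0166116 , -0.99984084, -0.00650703],
       [-0.98538197,  0.01747424, -0.16946098],
       [ 0.16954772,  0.00359689, -0.98551542]]), 't': array([  -9.22570992,  608.49326324, 1147.20599707])}
```

View pics/scene0.png

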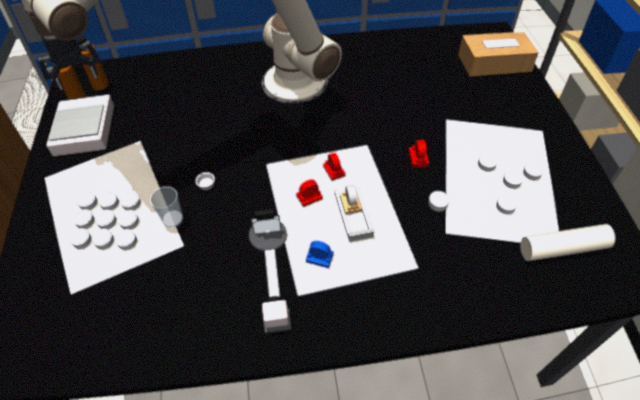

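View pics/top0.png

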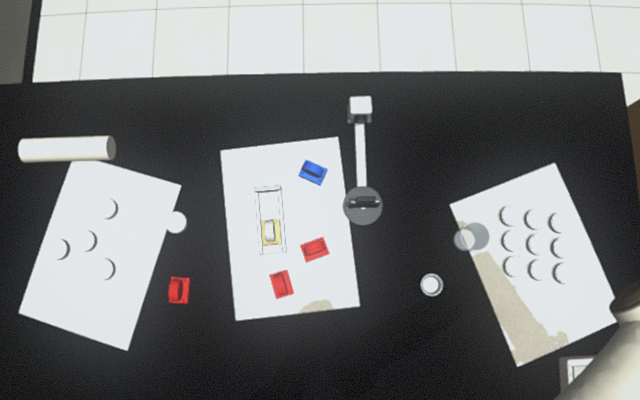

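The top view shows the track at about (269,220), its block at (271,232), and the mirror foot at (362,205). The rig camera is at (360,108). The red and blue look-alikes are nearby.

Run:
```python
import cv2
im=cv2.imread("pics/top0.png")
cv2.imwrite("pics/topc1.png",cv2.resize(im[170:270,225:325],None,fx=6,fy=6,interpolation=cv2.INTER_CUBIC))
cv2.imwrite("pics/topc2.png",cv2.resize(im[90:240,310:410],None,fx=4,fy=4,interpolation=cv2.INTER_CUBIC))
im=cv2.imread("pics/scene0.png")
cv2.imwrite("pics/scc1.png",cv2.resize(im[150:280,230:400],None,fx=4.5,fy=4.5,interpolation=cv2.INTER_CUBIC))
```

```text
(no output)
```

View pics/topc1.png

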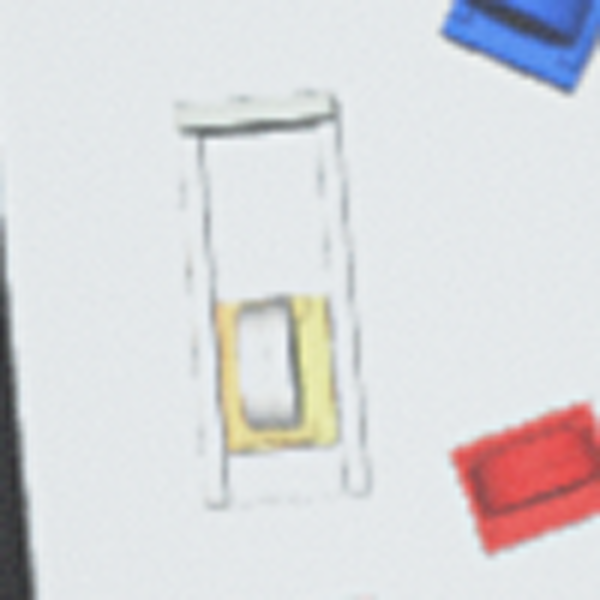

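View pics/topc2.png

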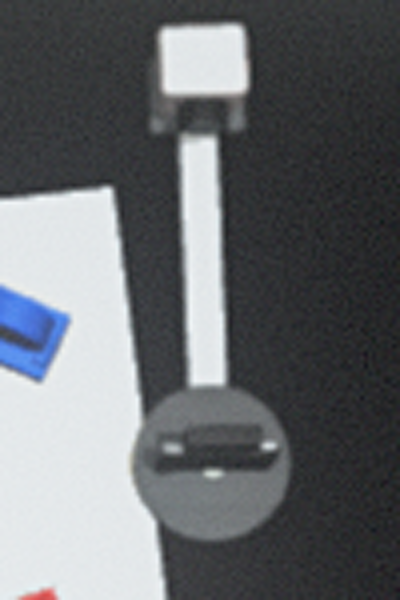

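View pics/scc1.png

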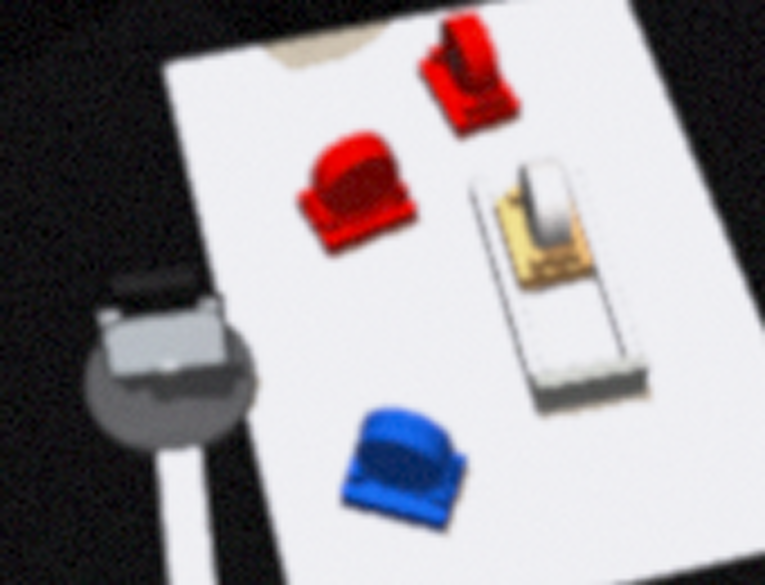

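```bash
cat > h.py <<'E'
import numpy as np,cv2
from bench import arm
def ray(cam,u,v,p=None):
    p=p or arm.camera_params(cam); K=p["mtx"]
    a=np.array([(u-K[0,2])/K[0,0],(v-K[1,2])/K[1,1]]); x=a.copy()
    for _ in range(30): x=a/(1+p["k1"]*(x@x))
    R=p["R"];return -R.T@p["t"], R.T@np.array([x[0],x[1],1])
def pz(cam,u,v,z,p=None):
    o,d=ray(cam,u,v,p); return (o+d*(z-o[2])/d[2])[:2].round(1)
def proj(cam,X,p=None):
    p=p or arm.camera_params(cam); c=p["R"]@np.array(X,float)+p["t"]; s=c[:2]/c[2]
    s=s*(1+p["k1"]*(s@s));K=p["mtx"];return np.array([K[0,0]*s[0]+K[0,2],K[1,1]*s[1]+K[1,2]])
E
python3 - <<'E'
from h import *
f=lambda u,v,z:pz("top",225+(u+.5)/6-.5,170+(v+.5)/6-.5,z)
for n,l,z in [("wall z18",[(207,505),(228,503),(346,493),(370,490)],18),("stop",[(177,105),(182,130),(333,95),(338,115)],30),("block",[(217,300),(328,295),(338,443),(230,450)],22),("tin",[(240,300),(290,295),(300,420),(250,430)],60)]:
    print(n,[f(*q,z) for q in l])
g=lambda u,v,z:pz("top",310+(u+.5)/4-.5,90+(v+.5)/4-.5,z)
print("foot",g(212,462,13),[g(*q,13) for q in [(131,462),(291,462),(212,386),(212,541)]])
print("grip",g(225,437,104),[g(*q,104) for q in [(187,430),(260,425),(262,445),(187,450)]])
print("cam top",[g(*q,68) for q in [(160,28),(245,26),(247,95),(162,97)]])
print("bar",g(199,140,5),g(208,383,5))
# other camera
s=lambda u,v,z:pz("scene",230+(u+.5)/4.5-.5,150+(v+.5)/4.5-.5,z)
print("scene block",[s(*q,22) for q in [(495,200),(522,288),(594,270)]])
print("scene foot",[s(*q,13) for q in [(84,375),(256,378),(170,452)]])
print("stop",[s(*q,30) for q in [(537,382),(648,362)]])
E
```

```text
wall z18 [array([480.1, 119.6]), array([480.7, 111.2]), array([484. ,  64.2]), array([485. ,  54.6])]
stop [array([640.1, 130.6]), array([629.8, 128.5]), array([643. ,  67.6]), array([634.8,  65.6])]
block [array([561.7, 115.2]), array([563. ,  70.6]), array([503.6,  66.9]), array([501.5, 110. ])]
tin [array([556.7, 101.9]), array([558.3,  82.4]), array([509.7,  78.7]), array([506.1,  98. ])]
foot [ 594.  -131.5] [array([594.9, -82.3]), array([ 593.1, -179.6]), array([ 641., -133.]), array([ 545.8, -130. ])]
grip [ 594.  -131.3] [array([ 598.4, -110. ]), array([ 600.5, -151.3]), array([ 589.1, -152. ]), array([ 587. , -109.7])]
cam top [array([ 851.5, -104.2]), array([ 851.9, -155.7]), array([ 808.1, -155.2]), array([ 807.6, -104.1])]
bar [ 800.6 -130.9] [ 644.5 -131.4]
scene block [array([509.3,  66.1]), array([574.1,  70.8]), array([567.8, 113.6])]
scene foot [array([ 590.5, -180.3]), array([606.6, -85. ]), array([ 647.8, -136.4])]
stop [array([643.3,  66.8]), array([639.5, 129.5])]
```

```bash
cat >> h.py <<'E'
from scipy.spatial.transform import Rotation as Ro
def go(x,y,z,yh=None):
    """delta in tool axes to a TCP world target, yh = wanted heading (deg) of tool y in world, mod 180"""
    s=arm.read_state(); R=Ro.from_quat(s["ee_rot"]).as_matrix()
    d=R.T@(np.array([x,y,z])-s["position"]); h=np.degrees(np.arctan2(R[1,1],R[0,1]))
    sp=None
    if yh is not None: sp=-(((yh-h)+90)%180-90)
    print("t",s["clock"],"pos",s["position"].round(1),"yh",round(h,2),"tilt",R[:,2].round(4),"w",round(s["gripper_width"],1),"F",s["contact_force"].round(1),"T",s["wrist_torque"].round(2))
    print("delta",d.round(1),"spin",sp)
E
python3 -c "
from h import *
go(532.5,90.5,404,94)
for n,u,v in [('blue',313,172),('r1',315,249),('r2',281,284)]: print(n,pz('top',u,v,40))"
```

```text
t 0.1 pos [ 199.4 -592.1  403.7] yh 108.6 tilt [-8.0e-04  1.9e-03 -1.0e+00] w 85.4 F [-0.3 -0.1 -0.9] T [ 0.01  0.01 -0.03]
delta [-533.4  540.8    0.7] spin 14.598955831805625
blue [672.5 -12.5]
r1 [487.8 -14.3]
r2 [407.7  66. ]
```

```bash
python3 -m jog '[[[-42,42,0,0],[-84,85,0,3],[-126,127,0,6],[-168,170,0,9],[-210,213,0,14]]]' 50; python3 -c "
from h import *
go(532.5,90.5,330,94)"
```

```text
clock: 0.72
position: [330.9, -321.5, 403.9]
ee_rot: [-0.039, 0.999, 0.001, -0.0]
contact_force: [0.4, -0.7, 0.4]
gripper_width: 50.2
t 0.725 pos [ 330.9 -321.5  403.9] yh 94.43 tilt [-8.0e-04  2.1e-03 -1.0e+00] w 50.2 F [ 0.4 -0.7  0.4] T [-0.05 -0.13 -0.02]
delta [-232.9  395.    74.6] spin 0.4274869072663563
```

```bash
python3 -m jog '[[[-27,45,0,0],[-54,90,0,0],[-81,135,0,0],[-108,180,0,0],[-135,225,10,0]]]'; python3 -c "
from h import *
go(532.5,90.5,330,94)"
```

```text
clock: 1.35
position: [448.6, -85.0, 394.7]
ee_rot: [-0.039, 0.999, 0.001, 0.001]
contact_force: [0.2, 0.2, 0.4]
gripper_width: 49.8
t 1.35 pos [448.6 -85.  394.7] yh 94.45 tilt [ 0.001   0.0022 -1.    ] w 49.8 F [0.2 0.2 0.4] T [-0.05 -0.06 -0.  ]
delta [-97.2 168.3  65.2] spin 0.45016936542687347
```

```bash
python3 -m jog '[[[-25,43,15,0],[-50,86,30,0],[-75,129,50,0],[-97,168,65,0.4],[-97,168,65,0.4]]]'
python3 - <<'E'
from h import *
go(532.5,90.5,209,94)
p=arm.camera_params("wrist"); im,d=arm.get_image("wrist"); cv2.imwrite("pics/w1.png",im); np.save("pics/w1.npy",d)
import pickle; pickle.dump(p,open("pics/w1.pkl","wb"))
for X in [(532.5,90.5,72),(602,96,6),(532.5,90.5,22)]: print(proj("wrist",X,p))
E
```

```text
clock: 1.98
position: [532.9, 92.4, 328.1]
ee_rot: [-0.037, 0.999, 0.0, -0.001]
contact_force: [0.0, -0.6, 0.7]
gripper_width: 50.2
t 1.975 pos [532.9  92.4 328.1] yh 94.23 tilt [-2.2e-03  9.0e-04 -1.0e+00] w 50.2 F [ 0.  -0.6  0.7] T [-0.07 -0.03 -0.02]
delta [  0.3  -2.  119.1] spin 0.22733026017547786
[316.21352299 205.34801949]
[317.20363131 259.76095424]
[316.57373589 187.32878111]
```

View pics/w1.png

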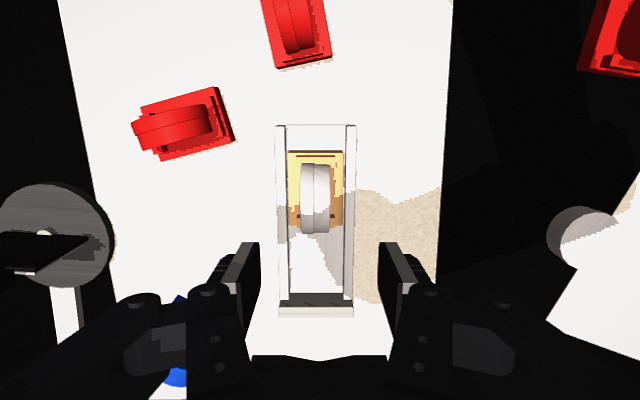

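The wrist view shows the tin at about (315,198), between the jaws and square to them. This matches my estimate, and the stop is at v≈300.

```bash
python3 - <<'E'
from h import *
import pickle; p=pickle.load(open("pics/w1.pkl","rb"))
q=lambda u,v,z:pz("wrist",u,v,z,p)
print("block ends",q(316,151,22),q(316,226,22),"stop front top",q(316,306,30),"walls", q(276,130,18),q(356,130,18),q(276,280,18),q(356,280,18),"foot L/R",q(113,240,13))
E
python3 -m jog '[[[0,-2,30,0],[0,-2,60,0],[0,-2,90,0],[0,-2,105,0],[0,-2,117,0]]]'; python3 -c "
from h import *
go(532.5,90.5,209,94)"
```

```text
block ends [503.9  88. ] [564.8  92.4] stop front top [633.1  97.3] walls [490.6  56.2] [486.1 117.5] [617.9  61.6] [612.9 130.3] foot L/R [593.2 -78.5]
clock: 2.65
position: [532.4, 88.7, 212.0]
ee_rot: [-0.036, 0.999, 0.001, -0.0]
contact_force: [0.0, 0.1, -0.3]
gripper_width: 50.2
t 2.65 pos [532.4  88.7 212. ] yh 94.12 tilt [-9.0e-04  1.3e-03 -1.0e+00] w 50.2 F [ 0.   0.1 -0.3] T [-0.03 -0.07  0.  ]
delta [-0.2  1.8  3. ] spin 0.11870623551871518
```

```bash
python3 -m jog '[[[0,2,3,0],[0,2,3,0],[0,2,3,0],[0,2,3,0],[0,2,3,0]]]' 0; python3 -c "
from h import *
go(532.5,90.5,209,94)"
```

```text
clock: 3.28
position: [532.4, 90.9, 209.5]
ee_rot: [-0.036, 0.999, 0.001, -0.0]
contact_force: [-0.7, 0.1, 2.3]
gripper_width: 18.9
t 3.275 pos [532.4  90.9 209.5] yh 94.13 tilt [-1.0e-04  1.6e-03 -1.0e+00] w 18.9 F [-0.7  0.1  2.3] T [ 0.18  0.2  -0.01]
delta [-0.1 -0.4  0.4] spin 0.13243678753775612
```

```bash
python3 -m jog '[[[-10,0,0,0],[-22,0,0,0],[-34,0,0,0],[-46,0,0,0],[-54,0,0,0]]]'; python3 -c "
from h import *
go(602.3,95.4,209,94)"
```

```text
clock: 3.9
position: [587.1, 94.7, 209.5]
ee_rot: [-0.036, 0.999, 0.001, -0.0]
contact_force: [-2.5, 0.4, 3.0]
gripper_width: 18.6
t 3.9 pos [587.1  94.7 209.5] yh 94.11 tilt [-4.0e-04  1.4e-03 -1.0e+00] w 18.6 F [-2.5  0.4  3. ] T [-0.08  0.61  0.03]
delta [-15.2  -0.4   0.5] spin 0.11481415200668721
```

```bash
python3 -m jog '[[[-4,0,0,0],[-8,0,0,0],[-11,0,0,0],[-13,0,0,0],[-15,0,0,0]]]'; python3 -c "
from h import *
go(602.3,95.4,209,94)"
```

```text
clock: 4.53
position: [602.1, 95.8, 209.4]
ee_rot: [-0.036, 0.999, 0.001, -0.0]
contact_force: [-0.9, 0.5, 2.1]
gripper_width: 19.6
t 4.525 pos [602.1  95.8 209.4] yh 94.12 tilt [-5.0e-04  1.4e-03 -1.0e+00] w 19.6 F [-0.9  0.5  2.1] T [-0.01  0.37  0.05]
delta [-0.2 -0.4  0.4] spin 0.12117055127198739
```

No stop force yet, so I'll push on in small steps.

```bash
python3 -m jog '[[[-1,0,0,0],[-2,0,0,0],[-2,0,0,0],[-3,0,0,0],[-3,0,0,0]]]'; python3 -c "
from h import *
go(602.3,95.4,209,94)"
```

```text
clock: 5.15
position: [603.5, 96.0, 209.6]
ee_rot: [-0.036, 0.999, 0.0, -0.003]
contact_force: [-9.0, 0.8, 8.6]
gripper_width: 19.1
t 5.15 pos [603.5  96.  209.6] yh 94.13 tilt [-5.6e-03  2.0e-04 -1.0e+00] w 19.1 F [-9.   0.8  8.6] T [0.49 2.26 0.19]
delta [ 1.2 -0.5  0.6] spin 0.13495994727398397
```

```bash
python3 -m jog '[[[-2,0,0,0],[-3,0,0,0],[-4,0,0,0],[-4,0,0,0],[-4,0,0,0]]]'
python3 - <<'E'
from h import *
go(602.3,95.4,209,94)
p=arm.camera_params("top"); im,d=arm.get_image("top"); cv2.imwrite("pics/t2.png",cv2.resize(im[170:270,225:325],None,fx=6,fy=6,interpolation=cv2.INTER_CUBIC))
im,d=arm.get_image("wrist"); cv2.imwrite("pics/w2.png",im)
im,d=arm.get_image("scene"); cv2.imwrite("pics/s2.png",cv2.resize(im[150:280,230:400],None,fx=4.5,fy=4.5,interpolation=cv2.INTER_CUBIC))
E
```

```text
clock: 5.78
position: [605.0, 96.2, 209.8]
ee_rot: [-0.036, 0.999, -0.0, -0.007]
contact_force: [-11.5, 2.8, 10.8]
gripper_width: 19.3
t 5.775 pos [605.   96.2 209.8] yh 94.15 tilt [-0.0133 -0.0014 -0.9999] w 19.3 F [-11.5   2.8  10.8] T [0.75 3.22 0.14]
delta [ 2.7 -0.6  0.9] spin 0.14815519094754848
```

View pics/w2.png

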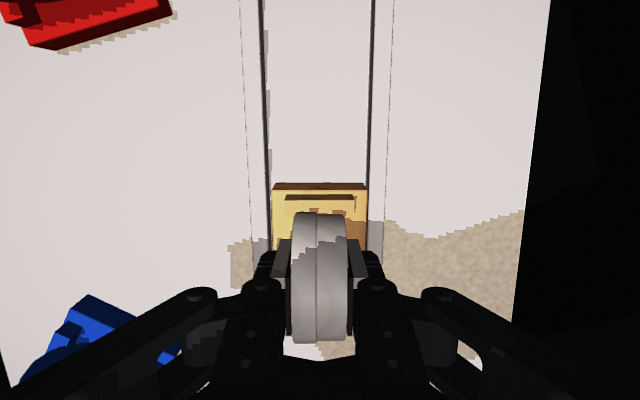

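View pics/s2.png

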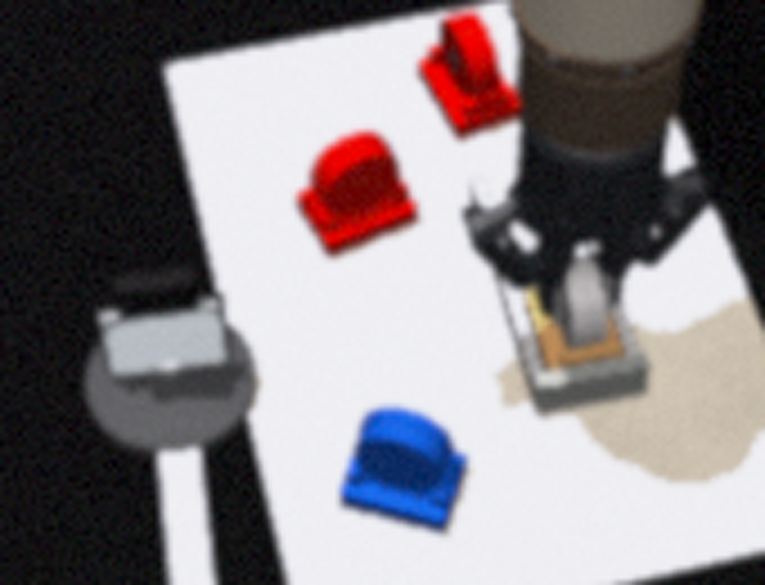

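The block is up against the stop: 11 N of resistance, and the grasp point holds at x≈602.7. Now I'll release and check.

```bash
python3 -m jog '[[[0,0,0,0],[0,0,0,0],[0,0,0,0],[0,0,0,0],[0,0,0,0]]]' 50; python3 -m jog '[[[0,0,-25,0],[0,0,-50,0],[0,0,-90,0],[0,0,-120,0],[0,0,-150,0]]]'
python3 - <<'E'
from h import *
go(593.7,-131.3,330,90)
import pickle
p=arm.camera_params("wrist");im,d=arm.get_image("wrist"); cv2.imwrite("pics/w3.png",im);pickle.dump(p,open("pics/w3.pkl","wb"))
for X in [(632.3,97.5,30),(603,96,72),(572.5,93.5,22)]: print(proj("wrist",X,p))
E
```

```text
clock: 6.55
position: [605.1, 96.2, 209.7]
ee_rot: [-0.036, 0.999, -0.0, -0.007]
contact_force: [0.1, 0.5, 0.2]
gripper_width: 49.8
clock: 7.18
position: [607.0, 96.3, 360.8]
ee_rot: [-0.036, 0.999, -0.0, -0.006]
contact_force: [0.3, 0.1, -0.8]
gripper_width: 50.1
t 7.175 pos [607.   96.3 360.8] yh 94.14 tilt [-0.0129 -0.0012 -0.9999] w 50.1 F [ 0.3  0.1 -0.8] T [ 0.   -0.09 -0.  ]
delta [  29.3 -226.    31.3] spin 4.135887353610698
[318.69812742 213.4715231 ]
[319.50738331 192.42592948]
[319.07067688 143.76187816]
```

View pics/w3.png

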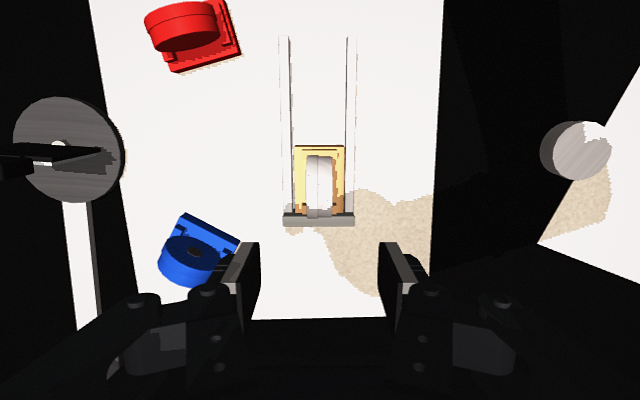

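Run:
```python
from h import *
import pickle;p=pickle.load(open("pics/w3.pkl","rb"))
im=cv2.imread("pics/w3.png")
cv2.imwrite("pics/w3c.png",cv2.resize(im[135:235,265:375],None,fx=6,fy=6,interpolation=cv2.INTER_CUBIC))
q=lambda u,v,z:pz("wrist",u,v,z,p)
print(q(319,145.5,22),q(319,213,30), q(311,187,72),q(331,187,72))
```

```text
[574.   93.5] [631.8  97.7] [599.3  89.4] [598.3 104.2]
```

View pics/w3c.png

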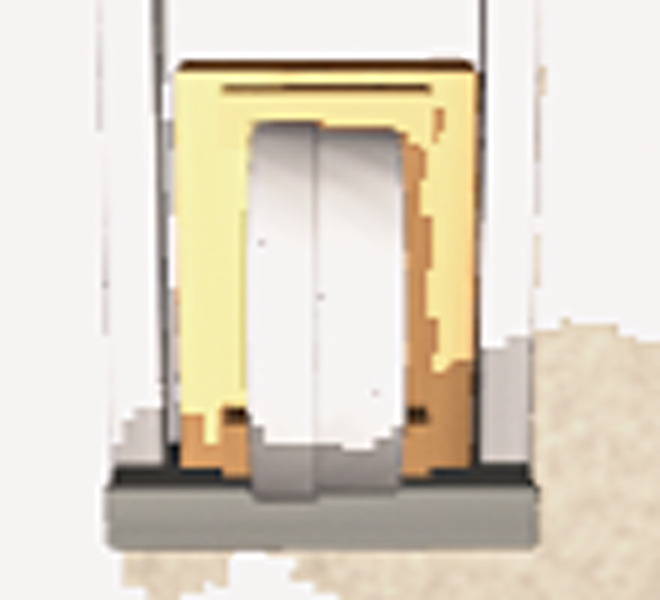

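Seated: the block's front edge meets the stop face. Next is the mirror.

```bash
python3 -c "
from h import *
print(arm.read_state()['joints'].round(3))"; python3 -m jog '[[[5,-40,6,9],[10,-80,12,18],[15,-120,18,27],[20,-160,24,36],[25,-200,31,45]]]'; python3 -c "
from h import *
print(arm.read_state()['joints'].round(3))
go(593.7,-131.3,330,0)"
```

```text
[ 0.419  0.398 -0.071 -0.002 -1.105 -1.916]
clock: 7.85
position: [597.4, -106.1, 334.3]
ee_rot: [0.351, 0.936, -0.001, -0.002]
contact_force: [-0.1, 0.4, 0.6]
gripper_width: 50.0
[ 9.100e-02  4.110e-01 -1.360e-01 -1.000e-03 -1.027e+00 -2.378e+00]
t 7.85 pos [ 597.4 -106.1  334.3] yh 48.9 tilt [-4.2e-03  2.0e-04 -1.0e+00] w 50.0 F [-0.1  0.4  0.6] T [-0.03 -0.03  0.01]
delta [-13.8 -21.4   4.3] spin 48.903046902529404
```

Heading 0 would run joint 6 past its range, so I'll use heading 180 instead (same grasp).

```bash
python3 -m jog '[[[0,0,0,-10],[0,0,0,-20],[0,0,0,-30],[0,0,0,-40],[0,0,0,-50]]]'; python3 -m jog '[[[0,0,0,-10],[0,0,0,-20],[0,0,0,-30],[0,0,0,-40],[0,0,0,-50]]]'; python3 -c "
from h import *
print(arm.read_state()['joints'].round(3))
go(593.7,-131.3,330,180.3)"
```

```text
clock: 8.48
position: [597.4, -106.2, 334.0]
ee_rot: [-0.08, 0.997, 0.0, -0.002]
contact_force: [-0.6, 0.1, -0.1]
gripper_width: 49.8
clock: 9.1
position: [597.3, -106.2, 333.7]
ee_rot: [-0.497, 0.868, 0.001, -0.002]
contact_force: [-0.1, 1.5, 0.3]
gripper_width: 50.0
[ 9.000e-02  4.120e-01 -1.370e-01 -1.000e-03 -1.026e+00 -6.210e-01]
t 9.1 pos [ 597.3 -106.2  333.7] yh 149.55 tilt [-4.5e-03  3.0e-04 -1.0e+00] w 50.0 F [-0.1  1.5  0.3] T [-0.03 -0.04 -0.  ]
delta [23.4 -9.6  3.7] spin -30.74742131368299
```

```bash
python3 -m jog '[[[8,-3,1,-10],[16,-6,2,-20],[23,-10,4,-30],[23,-10,4,-31],[23,-10,4,-31]]]'
python3 - <<'E'
from h import *
go(593.7,-131.3,250,180.3)
import pickle
p=arm.camera_params("wrist");im,d=arm.get_image("wrist"); cv2.imwrite("pics/w4.png",im);pickle.dump(p,open("pics/w4.pkl","wb"))
for X in [(593.7,-131.3,104),(593.7,-131.3,13)]: print(proj("wrist",X,p))
E
```

```text
clock: 9.72
position: [594.3, -131.0, 329.5]
ee_rot: [0.71, -0.704, -0.002, 0.001]
contact_force: [0.1, 1.1, -0.2]
gripper_width: 50.0
t 9.725 pos [ 594.3 -131.   329.5] yh -179.58 tilt [-4.6e-03  4.0e-04 -1.0e+00] w 50.0 F [ 0.1  1.1 -0.2] T [ 0.02  0.01 -0.02]
delta [ 0.3  0.2 79.5] spin 0.1225489857164348
[318.16604517 220.96033213]
[317.87635063 184.34873378]
```

View pics/w4.png

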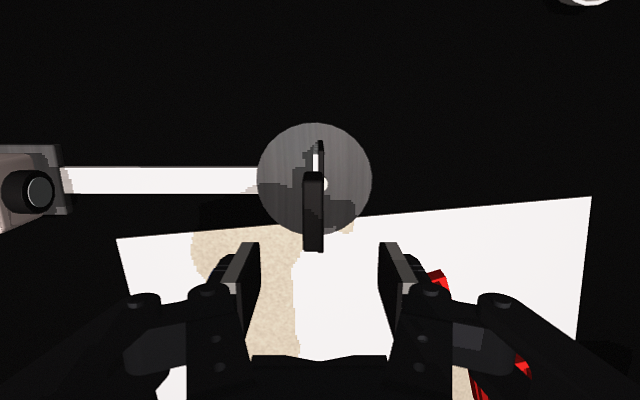

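Run:
```python
from h import *
import pickle;p=pickle.load(open("pics/w4.pkl","rb"))
im=cv2.imread("pics/w4.png")
cv2.imwrite("pics/w4c.png",cv2.resize(im[110:260,245:385],None,fx=4,fy=4,interpolation=cv2.INTER_CUBIC))
q=lambda u,v,z:pz("wrist",u,v,z,p)
print("foot LRTB",q(256.5,178,13),q(372.5,178,13),q(314,122.5,13),q(314,235,13))
print("bar",q(80,167,5),q(80,194,5),q(250,167,5),q(250,194,5))
```

```text
foot LRTB [ 643.6 -136.3] [ 549.3 -136.9] [ 597.1 -180.8] [596.7 -87.1]
bar [ 790.8 -142.9] [ 794.7 -119.8] [ 650.  -143.8] [ 651.  -120.7]
```

View pics/w4c.png

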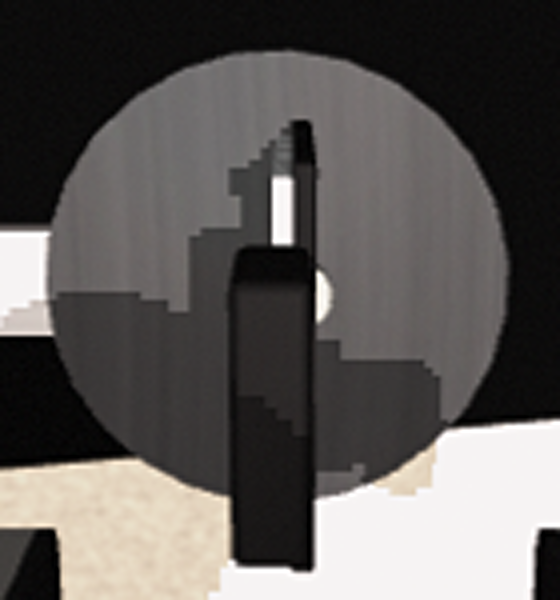

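Run:
```python
from h import *
import pickle;p=pickle.load(open("pics/w4.pkl","rb"))
for u,v in [(232,285),(308,284),(313,567),(235,562),(272,424)]: print(pz("wrist",245+(u+.5)/4-.5,110+(v+.5)/4-.5,104,p))
for a,b in [((594.5,-132),(603.2,85.8)),((597,-134),(603.2,85.8)),((596,-133),(602.5,87))]:
    d=np.subtract(b,a); print(np.degrees((np.arctan2(d[1],d[0])-0.006)/2),np.hypot(*d))
go(596,-132.5,249.5,180.3)
```

```text
[ 602.5 -154.7]
[ 591.9 -154.9]
[ 590.8 -112.5]
[ 602.2 -113.2]
[ 596.9 -134.5]
43.684383518337626 217.97369107302836
44.020242637091236 219.88742574326528
43.98194389600941 220.096001781041
t 9.775 pos [ 594.3 -130.9  329.7] yh -179.55 tilt [-4.4e-03  3.0e-04 -1.0e+00] w 50.2 F [-0.3 -0.5  0.3] T [-0.03  0.02  0.02]
delta [ 1.7 -2.1 80.1] spin 0.15322522373776337
```

```bash
python3 -m jog '[[[2.5,-2,15,0],[2.5,-2,35,0],[2.5,-2,55,0],[2.5,-2,70,0],[2.5,-2,79,0]]]' 45;  python3 -m jog '[[[0,0,1,0],[0,0,1,0],[0,0,1,0],[0,0,1,0],[0,0,1,0]]]' 0; python3 -c "
from h import *
go(596.5,-133.5,249.5,180.3)"
```

```text
clock: 10.4
position: [595.8, -133.3, 249.2]
ee_rot: [0.71, -0.704, -0.002, 0.002]
contact_force: [0.4, -0.2, -0.7]
gripper_width: 45.0
clock: 11.02
position: [597.1, -133.2, 248.6]
ee_rot: [0.71, -0.704, -0.001, 0.001]
contact_force: [5.9, -0.7, -5.4]
gripper_width: 11.0
t 11.025 pos [ 597.1 -133.2  248.6] yh -179.53 tilt [-2.6e-03 -1.0e-04 -1.0e+00] w 11.0 F [ 5.9 -0.7 -5.4] T [-0.12 -0.68 -0.04]
delta [ 0.3  0.6 -0.9] spin 0.16621886473978975
```

```bash
python3 -m jog '[[[0,-1,0,-5],[0,-1,0,-11],[0,-1,0,-17],[0,-1,0,-23],[0,-1,0,-28]]]'; python3 -c "
from h import *
go(597.5,-133.5,248.6,224.3)"
```

```text
clock: 11.65
position: [597.8, -133.2, 248.6]
ee_rot: [0.86, -0.51, -0.002, 0.001]
contact_force: [2.2, 0.1, -3.8]
gripper_width: 11.0
t 11.65 pos [ 597.8 -133.2  248.6] yh -151.35 tilt [-4.5e-03 -5.0e-04 -1.0e+00] w 11.0 F [ 2.2  0.1 -3.8] T [-0.49  0.39 -0.01]
delta [ 0.1  0.5 -0. ] spin -15.654613422671503
```

```bash
python3 -m jog '[[[0,0,0,-5],[0,0,0,-10],[0,0,0,-14],[0,0,0,-15.6],[0,0,0,-15.6]]]'
python3 - <<'E'
from h import *
go(597.5,-133.5,248.6,224.3)
import pickle
p=arm.camera_params("wrist");im,d=arm.get_image("wrist"); cv2.imwrite("pics/w5.png",im);pickle.dump(p,open("pics/w5.pkl","wb"))
im,d=arm.get_image("scene"); cv2.imwrite("pics/s5.png",cv2.resize(im[150:280,230:400],None,fx=4.5,fy=4.5,interpolation=cv2.INTER_CUBIC))
im,d=arm.get_image("top"); cv2.imwrite("pics/t5.png",cv2.resize(im[150:270,225:425],None,fx=4,fy=4,interpolation=cv2.INTER_CUBIC))
E
```

```text
clock: 12.28
position: [598.0, -133.1, 248.6]
ee_rot: [0.921, -0.389, -0.002, 0.001]
contact_force: [2.9, 0.8, -4.0]
gripper_width: 11.1
t 12.275 pos [ 598.  -133.1  248.6] yh -135.77 tilt [-4.5e-03 -8.0e-04 -1.0e+00] w 11.1 F [ 2.9  0.8 -4. ] T [-0.76 -0.09 -0.09]
delta [-0.   0.6 -0. ] spin -0.07146395970596586
```

View pics/w5.png

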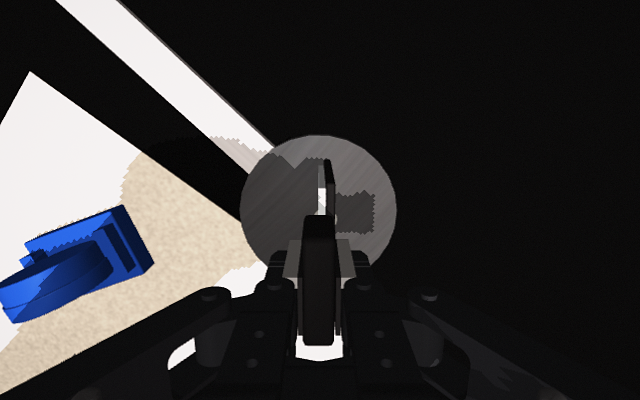

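View pics/s5.png

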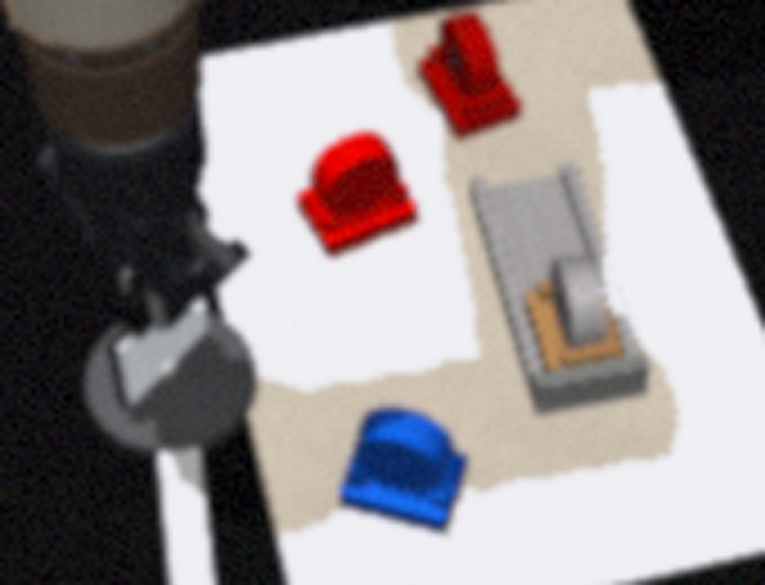

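View pics/t5.png

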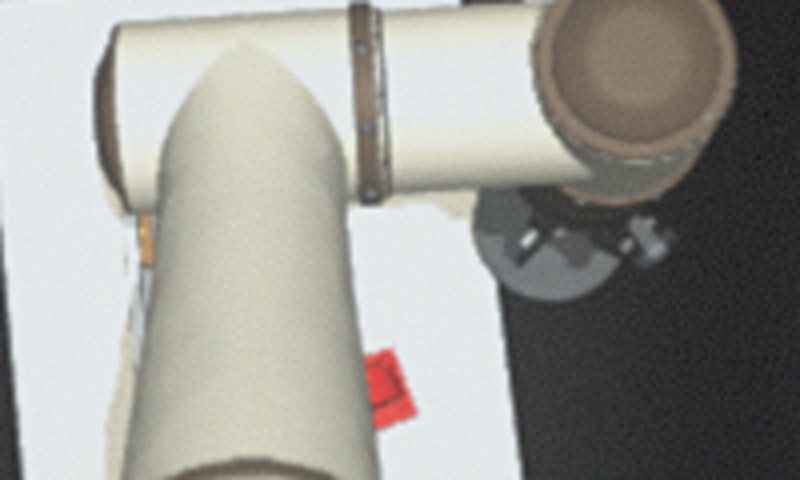

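The pads hold the bar flush: it is vertical at u≈319 in the wrist view, with the foot concentric. Block and look-alikes are in place. A last settling move, then a check.

```bash
python3 -m jog '[[[0,0,0,0],[0,0,0,0],[0,0,0,0],[0,0,0,0],[0,0,0,0]]]'
python3 - <<'E'
from h import *
import pickle
go(597.5,-133.5,248.6,224.5)
p=pickle.load(open("pics/w5.pkl","rb"))
q=lambda u,v,z:pz("wrist",u,v,z,p)
print("foot",q(240.5,210,13),q(396.5,210,13),q(319,135,13))
im=cv2.imread("pics/w5.png");g=cv2.cvtColor(im,cv2.COLOR_BGR2GRAY)
print("bar edge top/right", [(v,[u for u in range(60,300) if abs(int(g[v,u])-int(g[v,u-1]))>60]) for v in (10,60,100,130)])
E
```

```text
clock: 13.05
position: [597.9, -133.1, 248.6]
ee_rot: [0.921, -0.389, -0.002, 0.001]
contact_force: [3.0, 0.5, -2.7]
gripper_width: 11.3
t 13.05 pos [ 597.9 -133.1  248.6] yh -135.78 tilt [-4.3e-03 -6.0e-04 -1.0e+00] w 11.3 F [ 3.   0.5 -2.7] T [-0.71 -0.14 -0.08]
delta [-0.1  0.6 -0. ] spin -0.28002508864426545
foot [ 632.9 -103.7] [ 566.2 -168.5] [ 630.2 -168. ]
bar edge top/right [(10, [66, 67, 127]), (60, [122, 123, 180, 181]), (100, [70, 71, 166, 167, 223, 224]), (130, [112, 113, 200, 201, 255, 256])]
```

Run:
```python
from h import *
import pickle
p=pickle.load(open("pics/w5.pkl","rb"))
a,b=[(pz("wrist",l,v,5,p)+pz("wrist",r,v,5,p))/2 for l,r,v in ((66.5,127,10),(200.5,255.5,130))]
print(a,b,np.degrees(np.arctan2(*(a-b)[::-1])))
s=arm.read_state();print(s["joint_vel"].round(4),s["gripper_width"],s["clock"])
```

```text
[ 761.25 -131.95] [ 669.65 -132.55] 0.3752944984857466
[ 0.0002 -0.     -0.0004 -0.0009  0.0012 -0.0014] 11.260538543839159 13.05
```

Rig yaw reads 0.375° again, so q≈43.85° against about 44.0° wanted. That puts the line roughly 2 mm off the mark. Handing in.

```bash
python3 -c "
from bench import arm
print(arm.job_done())"
```

```text
the job is handed in; nothing more can be done
None
```

The job is handed in at about 13 s of the 51 s allowed. The block is seated against the end stop and the arm is still holding the mirror at the set angle. No verdict was reported, so the result below rests on my own checks.

- **Block:** I slid it along the track by its tin until the stop pushed back with about 11 N. After I let go, the wrist picture showed the block's front edge meeting the stop face. Its back edge measured about 1.5 mm short of where I expected it; the calibration is good to about 2 mm.
- **Mirror:** I gripped the bar and turned the mirror to about 43.85°, where the target worked out at 43.7–44.1°. That should put the line of sight about 2 mm from the middle of the lid, against the 16 mm allowed. This comes from measured positions, because I could not see through the bench camera itself.
- **Hold:** The bar sat flush between the pads at 11 mm opening (nominally 12 mm), and the arm was still.
- **Disagreement:** The top and wrist cameras put the mirror's axis about 3–4 mm apart. I went with the wrist view, and the position where the jaws settled on the bar agreed with it.
- **Other objects:** I kept clear of the other tins, the beaker and the look-alikes. I did not measure their positions again at the end.

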